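# Stack the hub pieces on the toy carousel's axle

### The arm

A 6-joint arm with a two-finger parallel gripper is mounted at the origin on the work surface. World frame = base frame: x ahead of the robot, y to its left, z up, the work surface at z = 0. Lengths are in mm, angles in rad, forces in N, time in s.
With the tool pointing down it reaches from about 400 to 925 mm from the base axis. Payload 12.5 kg.
Tool frame: the origin (TCP) lies at the very end of the fingers, on their centre line; the grasp point (between the pads) lies 19 mm behind it; z points along the fingers, y is the direction in which the jaws open and shut (so a half turn about z gives the same grasp; the last joint's range is limited). The gripper opens to 95 mm and grips with 3 to 60 N. Pads are 20 mm wide; open, the fingers measure 119 mm over their backs; the gripper's body (75 mm by 180 mm) begins 59 mm behind the grasp point.
Start: joints at [1.206, 0.491, 1.559, -0, 1.092, -0.106], TCP at [159.932, 604.209, 214.661] pointing down, gripper open.
Joint ranges: [-3.1, 3.1], [-0.84, 2.19], [0.05, 2.79], [-1.13, 4.28], [0.06, 2.93], [-2.69, 2.69]. Speed limits (rad/s): [2.22, 2.22, 2.79, 3.14, 3.14, 3.14].

### API

Orientations are given as [roll, pitch, yaw] about the fixed x, y, z axes, in that order (R = Rz(yaw) Ry(pitch) Rx(roll)).
In Python, from cell import env gives the robot as it stands.
- The arm moves only by the shell command python3 -m pendant 'ROWS'. ROWS is JSON, a list that holds one entry, the list of rows, each a list of 5 numbers: the opening, from 0 (shut) to 1 (fully open), then the shift along the tool's x, y, z in m, then the turn about the tool's z in rad. A call has exactly 8 rows; each row is the pose to reach, as a shift and turn from the pose commanded when the call began, along the tool's axes at that moment; what a row does not reach only later rows make up. A row lasts 1/10 s, in which the tool goes at most 50 mm and 8.59 degrees, less where a joint would pass 70% of its speed; a pose out of reach is approached as far as the arm can. A call with a gripper value outside its range is refused whole. The fingers move at their own pace and stop on an object; the grip force is fixed at half the most. Time passes only in rows, so rows that repeat a pose let the fingers close, or fill a call up. It gives the time, the measured TCP pose, the force and the opening at its end, in the units of the state.
- env.state(): the state, without advancing time (a new reading comes with each control period).
- env.read_camera(name): name is "scene" or "top" or "wrist"; returns a dict with "image" (480x640x3 uint8, blue, green, red), "range_z" (480x640 float32, mm along the optical axis (not along the pixel's ray), 0 where there is no reading), "fx", "fy", "cx", "cy" (pixels), "rvec" (rotation vector, rad) and "tvec" (3), from world to camera coordinates, as OpenCV has them; the wrist camera has in their place "tool_from_camera" (4x4, takes a point from camera to tool coordinates, whose origin is the TCP and whose axes are the flange's). Camera axes: x right, y down, z forward; pixel columns grow to the right and rows downward; lengths in mm; the calibration is good to about 2 mm. A picture is of the moment at which its call begins: read the wrist's pose just before it.
- env.job_done(): hands the job in, once; it reports no verdict.
The state is a dict: "t": time; "joints": joint angles; "qvel": joint speeds; "tau": joint torques, N m; "eef_pos": TCP position; "tcp_rot": TCP orientation; "ft_force": force on the tool from outside, world axes, zero at the start; "moment": the same for the moment, N m; "opening": opening from 0.0 (shut) to 1.0 (fully open).
Only numpy, scipy, OpenCV 4.12 (cv2) and the standard library are available. Lean on these libraries where they do the work, as an engineer would, in place of code of your own. Each camera call takes 0.05 s, during which the arm holds its last target. There are 200 camera calls.

### The job

Build up the hub of the wooden toy carousel: thread the wooden spacer tube onto the upright axle bolt first, then the steel washer, then the flanged bushing with its flange downwards, each resting on the one below. The bushing is a tight sliding fit: push it down until it stops hard against the washer, then keep it pressed home with a total push of about 25 N for half a second so that the stack is tight; never press the bolt or the stack with more than 40 N, let everything go at the end, and leave the dough tubs and the little wooden frame where they are.

Things in the scene. Friction and masses are not known exactly. Their poses are not given: they have to be found in the camera images.
- stand: Fixed carousel base: square wooden board 110 x 110 mm, 25 mm thick, with a vertical steel axle bolt, 16 mm in diameter, in its middle. Origin at the centre of the board's underside, z up. Two sprung steel strips lie along the bolt on its +x and -x sides, from 10 to 62 mm above the board's top, making it 22 mm wide there; they yield inwards and grip the bushing's bore.
- axle_foot (a point): Foot of the bolt, on its axis at the board's top (25 mm above the table). Round the foot a dark hexagonal nut 40 mm across is the seat for the stack: its top stands between 4 and 12 mm above the board; this height differs from start to start and is not measured, it must be felt.
- axle_tip (a point): Centre of the bolt's tip, 80 mm above the board's top, 105 mm above the table, z up along the bolt. The last 8 mm taper to 8 mm in diameter.
- spacer_c (a point): Centre (half-way up) of the wooden spacer: plain tube 44 mm outside diameter, 24 mm bore, 24 mm high, about 40 g, standing on the table; z is its axis. It slides freely on the bolt and its strips and falls the rest of the way by itself.
- spacer: The spacer tube; origin at the centre of its underside.
- washer_c (a point): Centre (half-way up) of the steel washer: flat ring 60 mm outside diameter, 24 mm bore, 8 mm thick, about 140 g, lying flat on the table; z is its axis. It slides freely on the bolt.
- washer: The washer; origin at the centre of its underside.
- bushing_c (a point): Centre (half-way up) of the white plastic flanged bushing, 30 mm high: lowest 6 mm a flange 52 mm in diameter, above it a neck 34 mm in diameter; bore 19 mm; about 60 g; standing flange down, z its axis, up. It drops over the bare upper 18 mm of the bolt, then slides along the sprung strips under a push of some 4 to 10 N and stays where it is left; home, the force rises sharply.
- bushing: The bushing; origin at the centre of its underside.
- tub_a: Bystander: yellow dough tub, 56 mm in diameter, 60 mm high; origin under its centre.
- tub_b: Bystander: green dough tub, 56 mm in diameter, 60 mm high; origin under its centre.
- frame: Bystander: open wooden frame 60 x 50 mm, 100 mm high, standing; origin under its centre.

How it is judged:
By the outcome, as a careful person would: the job done as asked, in the order asked, and still so for the second after the job is handed in, with the robot touching nothing.
It also fails if it takes over 72 s, if anything falls off the work surface, if the arm or the gripper's body presses on something with over 40 N, if the wrist force passes 120 N, or if a joint passes its speed limit or range.

## Working session

There is one attempt and no reset: what is moved stays moved. The work goes in short steps, Python scripts to look and compute and a shell command to move; the robot and the scene stay as the last step left them, time stands still between calls to the robot, and variables do not carry over. Pictures are saved under pics/ and viewed, about 8 in all and at most 12, crops included, and the job is handed in when it is done.

```bash
mkdir -p pics; cat > h.py <<'E'
import numpy as np, cv2
from cell import env
from scipy.spatial.transform import Rotation as R
def cam(n):
    s=env.state(); c=env.read_camera(n)
    if n=="wrist":
        T=np.eye(4);T[:3,:3]=R.from_euler('xyz',s['tcp_rot']).as_matrix();T[:3,3]=s['eef_pos'];T=T@np.array(c['tool_from_camera'])
    else:
        M=np.eye(4);M[:3,:3]=cv2.Rodrigues(np.array(c['rvec'],float))[0];M[:3,3]=np.ravel(c['tvec']);T=np.linalg.inv(M)
    z=c['range_z'];v,u=np.mgrid[:480,:640]
    P=np.stack([(u-c['cx'])/c['fx']*z,(v-c['cy'])/c['fy']*z,z],-1)@T[:3,:3].T+T[:3,3]
    P[z<=0]=np.nan
    return c['image'],P,c,T
E
python3 - <<'E'
from h import *
s=env.state();print({k:np.round(v,3).tolist() for k,v in s.items()})
for n in("scene","top"):
    im,P,c,T=cam(n);cv2.imwrite(f"pics/{n}0.png",im);np.save(f"{n}0.npy",P);print(n,T.round(2).tolist())
E
```

```text
{'t': 0.0, 'joints': [1.206, 0.492, 1.559, -0.0, 1.092, -0.106], 'qvel': [0.001, -0.001, 0.001, -0.0, 0.0, -0.001], 'tau': [0.004, -61.265, -25.818, 0.069, 0.048, -0.0], 'eef_pos': [159.861, 603.964, 214.1], 'tcp_rot': [-3.141, -0.0, 2.883], 'ft_force': [0.105, -0.285, 0.135], 'moment': [-0.002, -0.019, -0.03], 'opening': 0.999}
scene [[0.72, 0.48, -0.49, 962.22], [0.69, -0.53, 0.5, -450.51], [-0.02, -0.7, -0.71, 611.86], [0.0, 0.0, 0.0, 1.0]]
top [[0.0, -0.99, 0.16, 457.37], [-1.0, -0.0, -0.01, -64.01], [0.01, -0.16, -0.99, 984.12], [0.0, 0.0, 0.0, 1.0]]
```

View pics/top0.png

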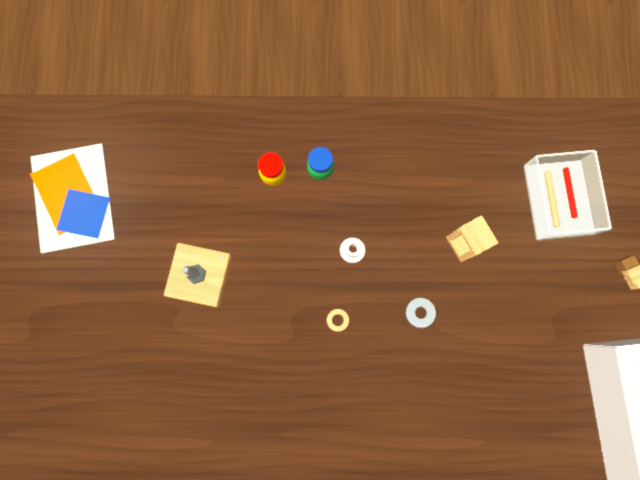

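View pics/scene0.png

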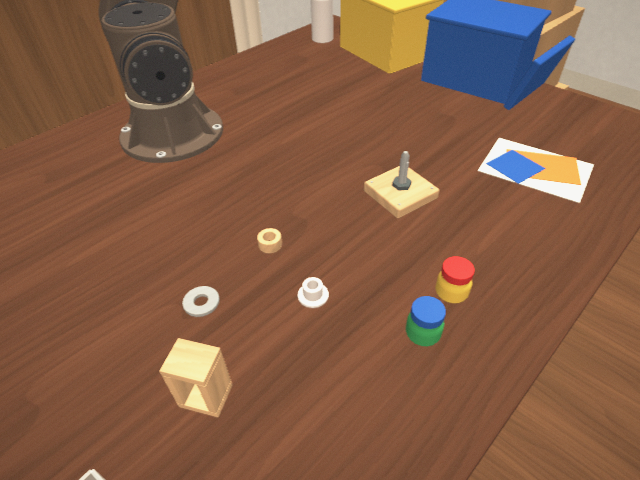

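The top view shows the stand at (197,275) with its bolt tip near (186,271), the spacer at (338,320), the washer at (421,313) and the bushing at (352,250). The tubs are at (271,168) and (320,163), and the frame is at (472,239). The scene view agrees, with the bushing flange down. Next I'll measure positions.

```bash
python3 - <<'E'
from h import *
P=np.load('top0.npy');S=np.load('scene0.npy')
allp=np.concatenate([P.reshape(-1,3),S.reshape(-1,3)]);
def near(Q,u,v,r,z0,z1):
    q=Q[v-r:v+r,u-r:u+r].reshape(-1,3);return q[(q[:,2]>z0)&(q[:,2]<z1)]
def circ(q):
    (c,r)=cv2.minEnclosingCircle(q[:,:2].astype(np.float32));return np.round(c,1),round(r,1),len(q),np.median(q[:,2]).round(1)
for n,u,v,r,z0,z1 in[("spacer",338,320,22,18,40),("washer",421,313,25,4,14),("bush neck",352,250,20,22,40),("bush flange",352,250,22,3,12),("board",197,275,45,20,29),("bolt",190,272,20,45,130),("bolttip",190,272,20,97,130),("nut",195,274,18,29.5,45),("tubA",271,168,25,45,80),("tubB",320,163,25,45,80),("frame",472,239,40,80,120),("table",380,400,20,-20,20)]:
    q=near(P,u,v,r,z0,z1)
    if len(q): print(n,*circ(q),q.mean(0).round(1),q[:,2].max().round(1))
q=near(P,197,275,45,20,29);print("board rect",cv2.minAreaRect(q[:,:2].astype(np.float32)))
for n,u,v,r,z0,z1 in[("spacer",269,240,22,19,40),("washer",201,300,28,5,14),("bush neck",313,288,22,25,40),("bolt",404,170,26,45,130),("bolttip",404,155,15,97,130),("tubA",458,275,30,45,80)]:
    q=near(S,u,v,r,z0,z1)
    if len(q): print("S",n,*circ(q),q.mean(0).round(1),q[:,2].max().round(1))
E
```

```text
spacer [468.5 -95.1] 21.6 269 24.1 [468.5 -95.   24.2] 28.9
washer [ 486.  -262.9] 65.7 629 8.2 [ 483.4 -261.9    8.1] 13.3
bush neck [ 610.5 -126.2] 16.7 160 30.0 [ 610.  -126.    29.8] 34.3
bush flange [ 609.1 -126.4] 54.1 367 5.4 [ 607.3 -124.5    5.7] 10.9
board [557.2 184. ] 75.4 2659 25.0 [556.8 183.1  24.9] 29.0
bolt [557.9 184.7] 10.8 148 86.3 [556.7 181.7  82.9] 110.7
bolttip [557.8 183.8] 7.3 52 101.6 [557.6 183.7 102.2] 110.7
nut [564.2 181.6] 26.6 174 34.8 [556.3 179.4  35. ] 45.0
tubA [774.9  39.5] 25.5 511 59.7 [772.7  39.1  59.1] 64.4
tubB [786.6 -59.8] 25.2 499 59.9 [784.6 -60.1  59.4] 64.2
frame [ 624.7 -355.5] 38.5 919 100.3 [ 623.2 -353.9   99.7] 105.4
table [ 314.2 -177.7] 53.4 1597 0.6 [ 313.9 -177.6    0.6] 6.0
board rect ((557.966552734375, 184.64813232421875), (110.78888702392578, 110.00228881835938), 78.32682037353516)
S spacer [469.2 -94.9] 23.4 280 23.6 [470.4 -96.7  23.4] 26.3
S washer [ 483.8 -262.3] 31.0 717 8.2 [ 485.7 -263.2    8.1] 11.1
S bush neck [ 611.5 -125.8] 17.5 222 30.0 [ 612.1 -127.2   29.6] 33.2
S bolt [557.6 184.4] 11.5 238 76.6 [560.6 180.4  76.7] 106.8
S bolttip [559.3 183.4] 7.5 44 101.7 [559.5 182.4 101.9] 106.8
S tubA [775.3   5.8] 58.7 843 60.2 [777.6  26.8  58.8] 63.2
```

Both cameras agree to 2 mm: spacer (469,-95), washer (484,-262), bushing (611,-126), bolt (558,184). I'm turning the tool to yaw π and moving towards the spacer.

```bash
python3 -m pendant '[[[1,-0.35,-0.2,-0.03,-0.2585],[1,-0.35,-0.2,-0.03,-0.2585],[1,-0.35,-0.2,-0.03,-0.2585],[1,-0.35,-0.2,-0.03,-0.2585],[1,-0.35,-0.2,-0.03,-0.2585],[1,-0.35,-0.2,-0.03,-0.2585],[1,-0.35,-0.2,-0.03,-0.2585],[1,-0.35,-0.2,-0.03,-0.2585]]]'
```

```text
t: 0.9
eef_pos: [444.2, 323.5, 244.3]
tcp_rot: [3.142, -0.0, 3.141]
ft_force: [0.6, 0.1, 0.4]
opening: 1.0
```

```bash
python3 -m pendant '[[[1,-0.0216,-0.385,0.06,0],[1,-0.0216,-0.385,0.06,0],[1,-0.0216,-0.385,0.06,0],[1,-0.0216,-0.385,0.06,0],[1,-0.0216,-0.385,0.06,0],[1,-0.0216,-0.385,0.06,0],[1,-0.0216,-0.385,0.06,0],[1,-0.0216,-0.385,0.06,0]]]'
python3 - <<'E'
from h import *
s=env.state();print(np.round(s['eef_pos'],1),s['t'])
im,P,c,T=cam("wrist");cv2.imwrite("pics/w1.png",im);print(np.array(c['tool_from_camera']).round(2).tolist(),c['fx'])
E
```

```text
t: 1.7
eef_pos: [464.3, -62.2, 183.8]
tcp_rot: [3.142, -0.0, 3.14]
ft_force: [0.4, 1.0, 0.9]
opening: 1.001
[464.3 -62.2 183.8] 1.7
[[-0.0, -0.96, -0.27, 76.26], [1.0, -0.0, -0.0, 0.07], [-0.0, -0.27, 0.96, -169.8], [0.0, 0.0, 0.0, 1.0]] 396.09054551799295
```

View pics/w1.png

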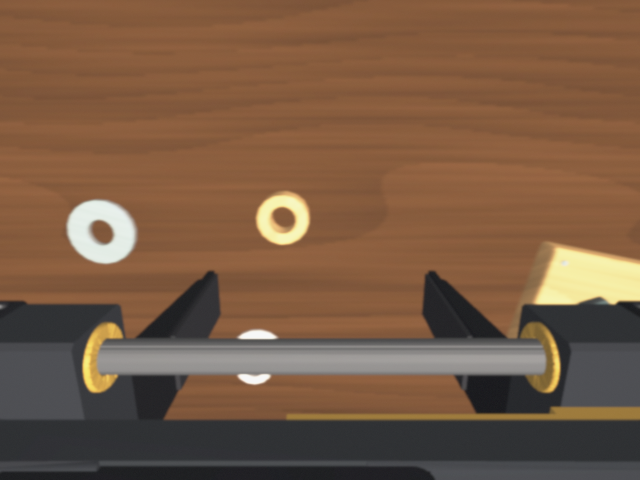

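The wrist view shows the spacer at (283,218) and the washer at (101,231). The bushing at (257,357) is partly hidden by the gripper. I'll measure each by depth.

```bash
cat >> h.py <<'E'
def ring(P,x,y,z0,z1,rad=45):
    q=P.reshape(-1,3);q=q[np.hypot(q[:,0]-x,q[:,1]-y)<rad];q=q[(q[:,2]>z0)&(q[:,2]<z1)]
    if len(q)<10: return len(q)
    c,r=cv2.minEnclosingCircle(q[:,:2].astype(np.float32));return np.round(c,1),round(r,1),len(q),np.median(q[:,2]).round(1)
E
python3 - <<'E'
from h import *
im,P,c,T=cam("wrist")
print(ring(P,469,-95,17,32));print(ring(P,484,-262,4,13));print(env.state()['eef_pos'])
E
```

```text
(array([468.8, -94.5]), 22.1, 1458, np.float64(23.6))
(array([ 484. , -261.1]), 30.4, 2851, np.float64(7.7))
[464.5440007  -63.51897677 183.32987778]
```

```bash
python3 -m pendant '[[[1,-0.0043,-0.031,0.02,0],[1,-0.0043,-0.031,0.06,0],[1,-0.0043,-0.031,0.1,0],[1,-0.0043,-0.031,0.14,0],[1,-0.0043,-0.031,0.165,0],[1,-0.0043,-0.031,0.178,0],[1,-0.0043,-0.031,0.178,0],[1,-0.0043,-0.031,0.178,0]]]'; python3 -c "
from h import *
print(env.state()['eef_pos'])"
```

```text
t: 2.6
eef_pos: [469.0, -90.4, 6.4]
tcp_rot: [3.141, -0.0, -3.141]
ft_force: [-0.2, 0.7, 0.1]
opening: 1.001
[468.99507566 -90.36648884   6.44324458]
```

```bash
python3 -m pendant '[[[1,0,-0.004,0.003,0],[1,0,-0.004,0.003,0],[0,0,-0.004,0.003,0],[0,0,-0.004,0.003,0],[0,0,-0.004,0.003,0],[0,0,-0.004,0.003,0],[0,0,-0.004,0.003,0],[0,0,-0.004,0.003,0]]]'; python3 -m pendant '[[[0,0,0,0,0],[0,0,0,-0.02,0],[0,0,0,-0.05,0],[0,0,0,-0.1,0],[0,0,0,-0.14,0],[0,0,0,-0.165,0],[0,0,0,-0.165,0],[0,0,0,-0.165,0]]]'
```

```text
t: 3.4
eef_pos: [468.9, -94.8, 3.2]
tcp_rot: [3.141, 0.0, 3.141]
ft_force: [0.2, -0.6, -0.2]
opening: 0.552
t: 4.2
eef_pos: [468.7, -94.7, 168.1]
tcp_rot: [-3.142, 0.001, 3.141]
ft_force: [-0.4, -0.5, 0.1]
opening: 0.459
```

```bash
python3 -m pendant '[[[0,-0.131,0.279,0,0],[0,-0.131,0.279,0,0],[0,-0.131,0.279,0,0],[0,-0.131,0.279,0,0],[0,-0.131,0.279,0,0],[0,-0.131,0.279,0,0],[0,-0.131,0.279,0,0],[0,-0.131,0.279,0,0]]]'
python3 - <<'E'
from h import *
im,P,c,T=cam("wrist");cv2.imwrite("pics/w2.png",im)
s=env.state();print(s['t'],np.round(s['eef_pos'],1),s['opening'])
for z0,z1 in((99,108),(101,110),(85,97),(40,95),(28,42),(21,28)):print(z0,z1,ring(P,558,184,z0,z1,28 if z0>28 else 75))
x,y,z=s['eef_pos']
print(ring(P,x,y,z+5,z+40,45))
E
```

```text
t: 5.0
eef_pos: [599.4, 185.4, 165.8]
tcp_rot: [-3.141, -0.003, -3.14]
ft_force: [0.2, -0.4, -0.0]
opening: 0.464
5.05 [599.1 184.1 166.2] 0.45801775624049273
99 108 (array([557.7, 186.1]), 7.2, 398, np.float64(103.1))
101 110 (array([558., 186.]), 6.1, 298, np.float64(104.1))
85 97 (array([558. , 186.6]), 10.2, 98, np.float64(90.0))
40 95 (array([557.5, 185.3]), 10.8, 211, np.float64(80.3))
28 42 (array([572.2, 170.5]), 40.0, 1120, np.float64(34.6))
21 28 (array([557.3, 185.4]), 74.8, 17602, np.float64(24.7))
(array([589.1, 185.3]), 31.4, 8363, np.float64(186.0))
```

View pics/w2.png

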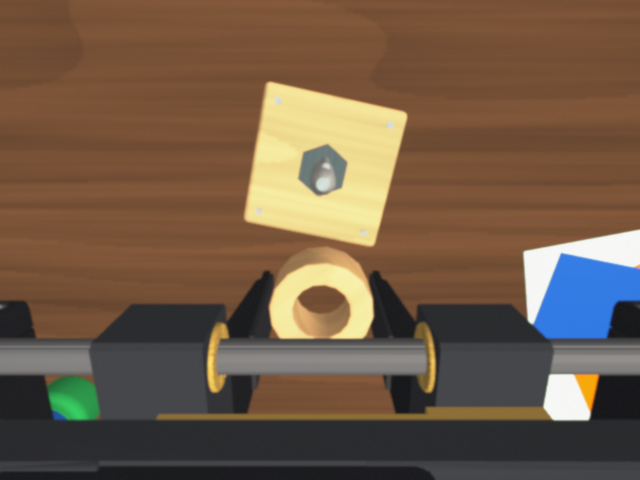

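The held spacer sits at (322,305), upright. The bolt tip is at (323,180). I'll re-measure both now that the arm has settled.

```bash
python3 - <<'E'
from h import *
for i in range(2):
    im,P,c,T=cam("wrist");s=env.state();x,y,z=s['eef_pos'];print(np.round(s['eef_pos'],1))
    print(ring(P,558,184,101,110,28),ring(P,558,184,85,97,28),cv2.minAreaRect(P.reshape(-1,3)[(abs(P[...,2]-25)<3).ravel()&(np.hypot(P[...,0]-558,P[...,1]-185)<80).ravel()][:,:2].astype(np.float32))[0])
    q=P.reshape(-1,3)[::1];m=(np.hypot(q[:,0]-x,q[:,1]-y)<21.5)&(q[:,2]>z+19)&(q[:,2]<z+24);q=q[m]
    # ring circle fit (algebraic, inner+outer edge by height band)
    print(len(q),q.min(0).round(1),q.max(0).round(1),np.median(q[:,2]))
E
```

```text
[599.1 183.3 166.7]
(array([557.8, 186.1]), 6.2, 297, np.float64(104.0)) (array([557.8, 186.3]), 10.7, 109, np.float64(88.6)) (557.7807006835938, 185.97900390625)
3727 [577.7 161.9 185.7] [610.9 204.6 190.3] 186.74245806104256
[599.3 182.9 167.3]
(array([557.7, 186.3]), 6.1, 297, np.float64(103.9)) (array([557.7, 185.9]), 10.5, 115, np.float64(88.4)) (557.8392944335938, 185.98587036132812)
3713 [577.8 161.7 186.3] [611.  204.3 189.4] 187.2833981991429
```

```bash
python3 - <<'E'
from h import *
im,P,c,T=cam("wrist");s=env.state();x,y,z=s['eef_pos'];print(np.round(s['eef_pos'],1))
hsv=cv2.cvtColor(im,cv2.COLOR_BGR2HSV)
m=(hsv[...,2]>140)&(hsv[...,0]<30)&(hsv[...,0]>10)&(abs(P[...,2]-z-20.5)<3)&(np.hypot(P[...,0]-x,P[...,1]-y)<40)
q=P[m];print(len(q),q.min(0).round(1),q.max(0).round(1))
print("circle",cv2.minEnclosingCircle(q[:,:2].astype(np.float32)))
print(ring(P,558,184,101,110,28))
E
```

```text
[599.5 182.8 167.7]
4443 [577.  161.3 185.2] [611.8 204.9 190.4]
circle ((598.7903442382812, 183.1067352294922), 22.025827407836914)
(array([558. , 186.1]), 6.1, 288, np.float64(104.1))
```

```bash
python3 -m pendant '[[[0,0.0408,0.0022,0,0],[0,0.0408,0.0022,0,0],[0,0.0408,0.0022,0.03,0],[0,0.0408,0.0022,0.052,0],[0,0.0408,0.0022,0.052,0],[0,0.0408,0.0022,0.052,0],[0,0.0408,0.0022,0.052,0],[0,0.0408,0.0022,0.052,0]]]'
python3 - <<'E'
from h import *
for i in range(3):
  im,P,c,T=cam("wrist");s=env.state();print(s['t'],np.round(s['eef_pos'],1))
cv2.imwrite("pics/w3.png",im)
print(ring(P,558,184,98,108,11))
x,y,z=s['eef_pos'];hsv=cv2.cvtColor(im,cv2.COLOR_BGR2HSV)
m=(hsv[...,2]>140)&(hsv[...,0]<30)&(hsv[...,0]>10)&(abs(P[...,2]-z-20.5)<3)&(np.hypot(P[...,0]-x,P[...,1]-y)<40)
print("circle",cv2.minEnclosingCircle(P[m][:,:2].astype(np.float32)))
E
```

```text
t: 6.0
eef_pos: [559.7, 186.3, 117.4]
tcp_rot: [3.141, 0.002, 3.141]
ft_force: [-0.1, -0.4, -0.1]
opening: 0.463
6.05 [559.6 186.3 117.2]
6.1 [559.5 186.4 117. ]
6.15 [559.4 186.4 116.9]
(array([562.8, 186. ]), 3.1, 23, np.float64(104.2))
circle ((556.3126220703125, 182.51287841796875), 26.700395584106445)
```

View pics/w3.png

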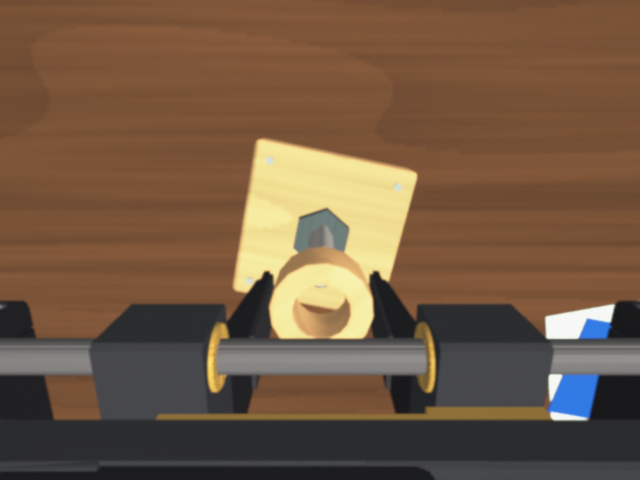

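The bolt tip shows through the bore at (320,285), centred sideways to within about 1 mm. I'm lowering the spacer over the tip.

```bash
python3 -m pendant '[[[0,0.001,-0.0004,0,0],[0,0.001,-0.0004,0.004,0],[0,0.001,-0.0004,0.008,0],[0,0.001,-0.0004,0.012,0],[0,0.001,-0.0004,0.016,0],[0,0.001,-0.0004,0.020,0],[0,0.001,-0.0004,0.022,0],[0,0.001,-0.0004,0.022,0]]]'
```

```text
t: 6.95
eef_pos: [558.1, 186.0, 93.8]
tcp_rot: [-3.142, -0.001, 3.141]
ft_force: [-0.5, -0.1, -0.1]
opening: 0.459
```

```bash
python3 -m pendant '[[[0,0,0,0.003,0],[0,0,0,0.006,0],[0,0,0,0.010,0],[0,0,0,0.014,0],[0,0,0,0.018,0],[0,0,0,0.022,0],[0,0,0,0.025,0],[0,0,0,0.025,0]]]'
```

```text
t: 7.75
eef_pos: [558.0, 185.9, 68.7]
tcp_rot: [-3.142, -0.001, 3.141]
ft_force: [0.2, -0.9, -1.7]
opening: 0.461
```

```bash
python3 -m pendant '[[[1,0,0,0,0],[1,0,0,0,0],[1,0,0,0,0],[1,0,0,0,0],[1,0,0,-0.03,0],[1,0,0,-0.08,0],[1,0,0,-0.12,0],[1,0,0,-0.12,0]]]'
python3 - <<'E'
from h import *
im,P,c,T=cam("scene");cv2.imwrite("pics/s1.png",cv2.resize(im[100:260,320:520],None,fx=3,fy=3))
print(ring(P,558,185,45,70,35))
im,P,c,T=cam("top");print(ring(P,558,185,45,70,35),ring(P,558,185,97,110,30),ring(P,484,-262,5,12,45))
E
```

```text
t: 8.55
eef_pos: [560.1, 186.5, 194.6]
tcp_rot: [3.14, 0.009, 3.141]
ft_force: [-0.5, -0.3, 0.7]
opening: 0.997
(array([558.4, 183.6]), 23.6, 325, np.float64(58.2))
(array([546. , 184.5]), 17.9, 74, np.float64(58.2)) 0 (array([ 481.8, -258.7]), 42.0, 573, np.float64(8.4))
```

View pics/s1.png

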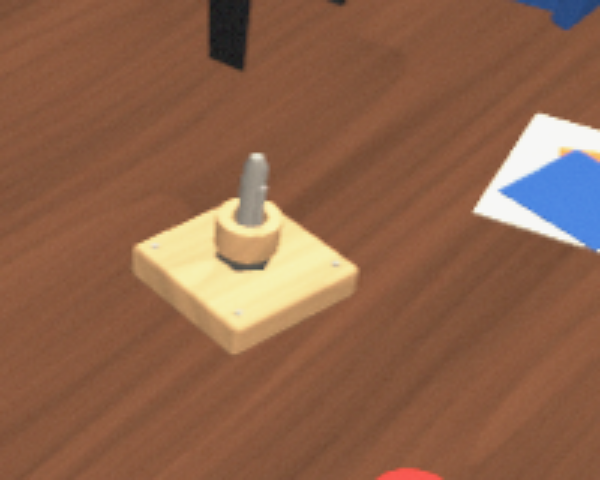

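The spacer is on the nut, top at 58.2 mm. Next is the washer.

```bash
python3 -m pendant '[[[1,0.066,-0.385,0.02,0],[1,0.066,-0.385,0.02,0],[1,0.066,-0.385,0.02,0],[1,0.066,-0.385,0.02,0],[1,0.066,-0.385,0.02,0],[1,0.066,-0.385,0.02,0],[1,0.066,-0.385,0.02,0],[1,0.066,-0.385,0.02,0]]]'
python3 - <<'E'
from h import *
for i in range(3):
  im,P,c,T=cam("wrist");s=env.state();print(s['t'],np.round(s['eef_pos'],1),ring(P,484,-261.5,4,13,42))
E
```

```text
t: 9.45
eef_pos: [490.7, -201.1, 167.4]
tcp_rot: [3.14, -0.002, 3.14]
ft_force: [0.9, 0.0, 0.6]
opening: 0.999
9.5 [ 490.3 -205.4  167.2] (array([ 483.8, -261.3]), 29.9, 3187, np.float64(7.7))
9.55 [ 490.7 -202.8  167.2] (array([ 484. , -261.4]), 29.9, 3176, np.float64(7.7))
9.6 [ 490.9 -200.7  167.4] (array([ 483.8, -261.4]), 30.0, 3183, np.float64(7.7))
```

```bash
python3 -m pendant '[[[1,0.007,-0.061,0,0],[1,0.007,-0.061,0.04,0],[1,0.007,-0.061,0.08,0],[1,0.007,-0.061,0.12,0],[1,0.007,-0.061,0.145,0],[1,0.007,-0.061,0.155,0],[1,0.007,-0.061,0.16,0],[1,0.007,-0.061,0.16,0]]]'; python3 -c "
from h import *
for i in range(3): env.read_camera('top')
print(env.state()['eef_pos'])"
```

```text
t: 10.4
eef_pos: [485.3, -259.5, 9.3]
tcp_rot: [3.141, -0.0, -3.141]
ft_force: [0.2, 0.8, 0.6]
opening: 0.998
[ 485.60110384 -260.13650457   10.31523595]
```

```bash
python3 -m pendant '[[[1,0.0015,-0.0012,0.004,0],[1,0.0015,-0.0012,0.0075,0],[1,0.0015,-0.0012,0.0075,0],[1,0.0015,-0.0012,0.0075,0],[0,0.0015,-0.0012,0.0075,0],[0,0.0015,-0.0012,0.0075,0],[0,0.0015,-0.0012,0.0075,0],[0,0.0015,-0.0012,0.0075,0]]]'
```

```text
t: 11.35
eef_pos: [483.6, -261.2, 1.7]
tcp_rot: [3.142, 0.0, 3.141]
ft_force: [-0.4, -0.2, -0.4]
opening: 0.721
```

```bash
python3 -m pendant '[[[0,0,0,0,0],[0,0,0,0,0],[0,0,0,-0.01,0],[0,0,0,-0.04,0],[0,0,0,-0.08,0],[0,0,0,-0.12,0],[0,0,0,-0.16,0],[0,0,0,-0.16,0]]]'; python3 - <<'E'
from h import *
for i in range(2): im,P,c,T=cam("wrist")
s=env.state();x,y,z=s['eef_pos'];print(np.round([x,y,z],1),s['opening'])
hsv=cv2.cvtColor(im,cv2.COLOR_BGR2HSV)
m=(hsv[...,2]>130)&(P[...,2]>z-10)&(P[...,2]<z+18)&(np.hypot(P[...,0]-x,P[...,1]-y)<40)
q=P[m];print(len(q),q.min(0),q.max(0),cv2.minEnclosingCircle(q[:,:2].astype(np.float32)))
A=np.c_[q[:,:2],np.ones(len(q))];print("plane",np.linalg.lstsq(A,q[:,2],rcond=None)[0])
cv2.imwrite("pics/w4.png",im)
E
```

```text
t: 12.15
eef_pos: [485.1, -262.2, 167.2]
tcp_rot: [-3.137, 0.007, 3.142]
ft_force: [-0.4, -0.5, -1.8]
opening: 0.609
[ 483.5 -261.1  162.5] 0.610780575779131
9695 [ 454.32258202 -290.91295     163.07786451] [ 504.70498022 -232.45795661  173.5495201 ] ((484.7119445800781, -261.244384765625), 30.509620666503906)
plane [ 1.04403289e-02 -3.16810943e-03  1.64389891e+02]
```

View pics/w4.png

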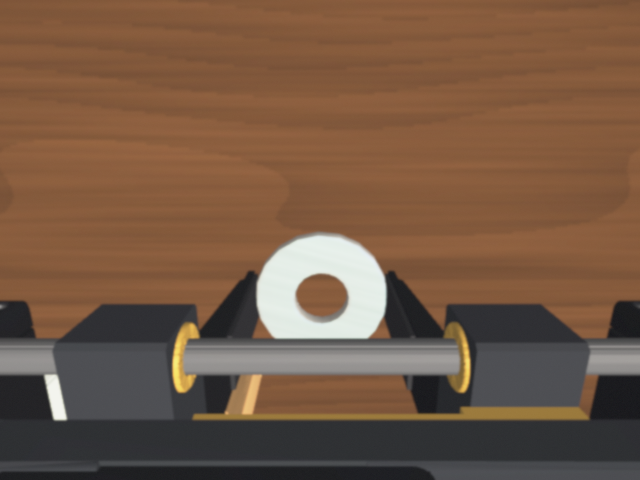

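The washer is held level and centred at (322,295). I'm carrying it to the bolt.

```bash
python3 -m pendant '[[[0,-0.065,0.39,0,0],[0,-0.065,0.39,0,0],[0,-0.065,0.39,0,0],[0,-0.065,0.39,0,0],[0,-0.065,0.39,0,0],[0,-0.065,0.39,0,0],[0,-0.065,0.39,0,0],[0,-0.065,0.39,0,0]]]'
python3 - <<'E'
from h import *
for i in range(3): env.read_camera('top')
s=env.state();print(np.round(s['eef_pos'],1),s['opening'])
E
```

```text
t: 13.05
eef_pos: [547.9, 131.0, 160.1]
tcp_rot: [-3.141, -0.003, -3.141]
ft_force: [0.9, -0.9, -0.7]
opening: 0.61
[547.8 131.  159.9] 0.6078154781128139
```

```bash
python3 -m pendant '[[[0,-0.0095,0.055,0,0],[0,-0.0095,0.055,0,0],[0,-0.0095,0.055,0.01,0],[0,-0.0095,0.055,0.03,0],[0,-0.0095,0.055,0.045,0],[0,-0.0095,0.055,0.045,0],[0,-0.0095,0.055,0.045,0],[0,-0.0095,0.055,0.045,0]]]'
python3 - <<'E'
from h import *
for i in range(4): im,P,c,T=cam("wrist")
s=env.state();x,y,z=s['eef_pos'];print(np.round([x,y,z],1))
cv2.imwrite("pics/w5.png",im)
hsv=cv2.cvtColor(im,cv2.COLOR_BGR2HSV)
m=(hsv[...,2]>130)&(hsv[...,1]<60)&(abs(P[...,2]-z-5)<4)&(np.hypot(P[...,0]-x,P[...,1]-y)<36)
q=P[m];print(len(q),cv2.minEnclosingCircle(q[:,:2].astype(np.float32)),ring(P,558,186,98,108,11))
E
```

```text
t: 14.0
eef_pos: [558.5, 183.1, 117.2]
tcp_rot: [3.141, 0.001, 3.141]
ft_force: [0.3, 0.3, -0.9]
opening: 0.61
[558.4 183.7 117.2]
9423 ((558.5305786132812, 183.9345703125), 30.198646545410156) (array([558.5, 186. ]), 7.1, 325, np.float64(104.4))
```

View pics/w5.png

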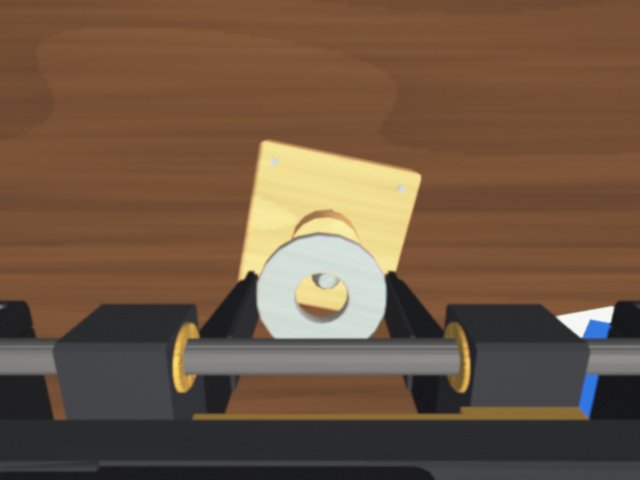

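The tip is visible through the bore at (327,281), 2 mm off in +y. I'll correct that and lower.

```bash
python3 -m pendant '[[[0,0,0.0021,0,0],[0,0,0.0021,0.004,0],[0,0,0.0021,0.008,0],[0,0,0.0021,0.012,0],[0,0,0.0021,0.016,0],[0,0,0.0021,0.020,0],[0,0,0.0021,0.024,0],[0,0,0.0021,0.024,0]]]' ; python3 -m pendant '[[[0,0,0,0.001,0],[0,0,0,0.002,0],[0,0,0,0.004,0],[0,0,0,0.006,0],[0,0,0,0.008,0],[0,0,0,0.010,0],[0,0,0,0.011,0],[0,0,0,0.011,0]]]'
```

```text
t: 15.0
eef_pos: [558.0, 185.8, 92.1]
tcp_rot: [-3.141, -0.001, 3.141]
ft_force: [0.2, 0.4, -0.4]
opening: 0.61
t: 15.8
eef_pos: [558.1, 185.9, 81.6]
tcp_rot: [3.142, -0.0, 3.141]
ft_force: [0.0, -0.8, -1.3]
opening: 0.613
```

```bash
python3 -m pendant '[[[0,0,0,0.003,0],[0,0,0,0.006,0],[0,0,0,0.009,0],[0,0,0,0.012,0],[0,0,0,0.015,0],[0,0,0,0.015,0],[0,0,0,0.015,0],[0,0,0,0.015,0]]]' ; python3 -m pendant '[[[1,0,0,0,0],[1,0,0,0,0],[1,0,0,0,0],[1,0,0,-0.005,0],[1,0,0,-0.04,0],[1,0,0,-0.08,0],[1,0,0,-0.12,0],[1,0,0,-0.12,0]]]'
python3 - <<'E'
from h import *
im,P,c,T=cam("scene");cv2.imwrite("pics/s2.png",cv2.resize(im[100:260,320:520],None,fx=3,fy=3))
for z in(55,62,64):print(ring(P,558,185,z,z+10,45))
im,P,c,T=cam("wrist");
print(env.state()['eef_pos'],ring(P,558,185,60,75,45))
E
```

```text
t: 16.6
eef_pos: [558.3, 185.9, 66.8]
tcp_rot: [3.141, 0.0, 3.141]
ft_force: [-0.1, -0.6, -2.6]
opening: 0.611
t: 17.4
eef_pos: [560.1, 186.3, 192.3]
tcp_rot: [3.14, 0.009, 3.141]
ft_force: [1.1, -0.1, 0.3]
opening: 0.996
(array([563.5, 176.5]), 28.2, 77, np.float64(62.7))
(array([559.8, 183.7]), 30.8, 411, np.float64(67.1))
(array([559.8, 183.7]), 30.8, 389, np.float64(67.2))
[558.25892021 185.90614572 187.6297342 ] (array([558.5, 185.5]), 30.0, 3842, np.float64(66.6))
```

The washer is seated flat: top 66.6–67.2 mm, centred. Next is the bushing.

```bash
python3 -m pendant '[[[1,-0.0527,-0.312,0.02,0],[1,-0.0527,-0.312,0.02,0],[1,-0.0527,-0.312,0.02,0],[1,-0.0527,-0.312,0.02,0],[1,-0.0527,-0.312,0.02,0],[1,-0.0527,-0.312,0.02,0],[1,-0.0527,-0.312,0.02,0],[1,-0.0527,-0.312,0.02,0]]]'
python3 - <<'E'
from h import *
for i in range(3):
  im,P,c,T=cam("wrist");s=env.state();print(s['t'],np.round(s['eef_pos'],1),ring(P,611,-126,3,10,35),ring(P,611,-126,25,35,35))
E
```

```text
t: 18.3
eef_pos: [610.3, -128.2, 164.8]
tcp_rot: [3.141, -0.003, 3.138]
ft_force: [-0.5, 0.0, 0.0]
opening: 1.002
18.35 [ 610.2 -126.4  165.2] (array([ 611. , -125.1]), 25.9, 1321, np.float64(5.6)) (array([ 610.7, -125.2]), 16.9, 971, np.float64(29.5))
18.4 [ 610.2 -125.4  165.7] (array([ 610.9, -125.2]), 25.9, 1314, np.float64(5.7)) (array([ 610.9, -125.2]), 16.9, 964, np.float64(29.6))
18.45 [ 610.4 -124.8  166.1] (array([ 611. , -125.3]), 25.9, 1312, np.float64(5.6)) (array([ 610.9, -125. ]), 17.0, 961, np.float64(29.6))
```

```bash
python3 -m pendant '[[[1,-0.0005,-0.0003,0.04,0],[1,-0.0005,-0.0003,0.08,0],[1,-0.0005,-0.0003,0.12,0],[1,-0.0005,-0.0003,0.145,0],[1,-0.0005,-0.0003,0.156,0],[1,-0.0005,-0.0003,0.156,0],[1,-0.0005,-0.0003,0.156,0],[1,-0.0005,-0.0003,0.156,0]]]'; python3 -c "
from h import *
for i in range(3): env.read_camera('top')
print(env.state()['eef_pos'])"
```

```text
t: 19.25
eef_pos: [612.1, -126.3, 12.3]
tcp_rot: [-3.141, 0.002, -3.141]
ft_force: [0.4, -0.0, 0.8]
opening: 1.0
[ 611.74642102 -126.57622304   11.81142937]
```

```bash
python3 -m pendant '[[[1,0.0008,0.0012,0.0045,0],[1,0.0008,0.0012,0.0045,0],[1,0.0008,0.0012,0.0045,0],[0,0.0008,0.0012,0.0045,0],[0,0.0008,0.0012,0.0045,0],[0,0.0008,0.0012,0.0045,0],[0,0.0008,0.0012,0.0045,0],[0,0.0008,0.0012,0.0045,0]]]'; python3 -m pendant '[[[0,0,0,0,0],[0,0,0,0,0],[0,0,0,0,0],[0,0,0,-0.02,0],[0,0,0,-0.06,0],[0,0,0,-0.11,0],[0,0,0,-0.155,0],[0,0,0,-0.155,0]]]'
```

```text
t: 20.2
eef_pos: [610.5, -125.2, 6.2]
tcp_rot: [3.142, 0.0, 3.141]
ft_force: [-0.4, 0.2, 0.4]
opening: 0.635
t: 21.0
eef_pos: [612.7, -125.8, 167.2]
tcp_rot: [-3.139, 0.009, 3.142]
ft_force: [0.1, -0.5, -0.9]
opening: 0.344
```

```bash
python3 -m pendant '[[[0,0.053,0.311,0,0],[0,0.053,0.311,0,0],[0,0.053,0.311,0,0],[0,0.053,0.311,0,0],[0,0.053,0.311,0,0],[0,0.053,0.311,0,0],[0,0.053,0.311,0,0],[0,0.053,0.311,0,0]]]'
python3 - <<'E'
from h import *
for i in range(4):
  im,P,c,T=cam("wrist");s=env.state();x,y,z=s['eef_pos'];print(np.round([x,y,z],1),s['opening'])
hsv=cv2.cvtColor(im,cv2.COLOR_BGR2HSV)
for z0,z1 in((20,27),(-5,3)):
  m=(hsv[...,2]>150)&(hsv[...,1]<50)&(P[...,2]>z+z0)&(P[...,2]<z+z1)&(np.hypot(P[...,0]-x,P[...,1]-y)<36)
  q=P[m];print(len(q),cv2.minEnclosingCircle(q[:,:2].astype(np.float32)) if len(q)>5 else 0,np.median(q[:,2])-z)
  A=np.c_[q[:,:2],np.ones(len(q))];print("plane",np.linalg.lstsq(A,q[:,2],rcond=None)[0][:2].round(3))
print(ring(P,558,186,98,108,15))
cv2.imwrite("pics/w6.png",im)
E
```

```text
t: 21.8
eef_pos: [556.7, 187.7, 160.4]
tcp_rot: [-3.141, -0.001, -3.139]
ft_force: [0.1, 0.4, -1.4]
opening: 0.344
[557.2 186.2 160.4] 0.3427187875429529
[557.5 185.2 160.6] 0.34448439725221863
[557.7 184.7 160.7] 0.34155401592318757
[557.9 184.4 160.9] 0.34306103957111445
36 ((557.92236328125, 185.7844696044922), 15.618269920349121) 20.33025756601245
plane [0.025 0.028]
1126 ((552.522705078125, 184.74139404296875), 24.101917266845703) -3.3194062753408957
plane [0.113 0.015]
0
```

View pics/w6.png

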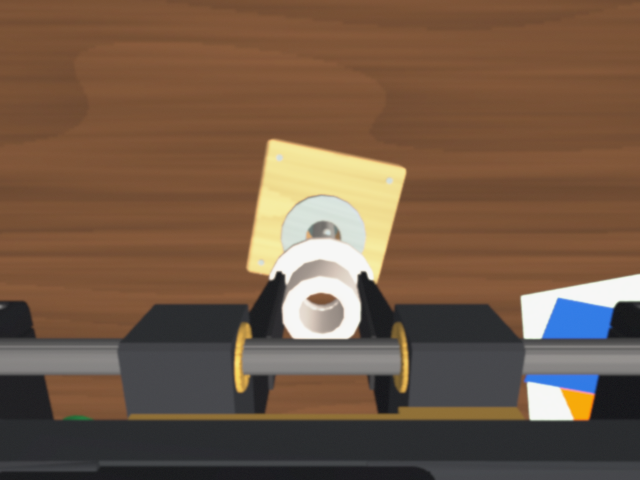

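The bushing is held upright with its top ring at (322,310); the washer and bolt tip are visible behind it near (323,233). I'll check its height in the grip and its tilt.

```bash
python3 - <<'E'
from h import *
im,P,c,T=cam("wrist");s=env.state();x,y,z=s['eef_pos'];print(np.round([x,y,z],1),s['ft_force'])
hsv=cv2.cvtColor(im,cv2.COLOR_BGR2HSV)
w=(hsv[...,2]>150)&(hsv[...,1]<50)&(np.hypot(P[...,0]-x,P[...,1]-y)<36)&(P[...,2]>z-12)
q=P[w];print(np.histogram(q[:,2]-z,bins=np.arange(-12,30,2)))
for a,b in((16,26),(-6,0)):
  k=q[(q[:,2]-z>a)&(q[:,2]-z<b)];zm=np.median(k[:,2]);k=k[abs(k[:,2]-zm)<1.2]
  A=np.c_[k[:,:2]-[x,y],np.ones(len(k))];print(len(k),zm-z,np.linalg.lstsq(A,k[:,2]-z,rcond=None)[0].round(3),cv2.minEnclosingCircle(k[:,:2].astype(np.float32)))
E
```

```text
[557.9 184.3 160.9] [-0.32156126 -0.02202214 -1.116101  ]
(array([   4,   89,  499, 1748,  149,  185,  202,  186,  178,  185,  208,
        201,  206,  210,  733, 2077,   33,    2,    0,    0]), array([-12, -10,  -8,  -6,  -4,  -2,   0,   2,   4,   6,   8,  10,  12,
        14,  16,  18,  20,  22,  24,  26,  28]))
2483 18.498219362109296 [1.000e-03 1.000e-03 1.854e+01] ((558.5999145507812, 184.36697387695312), 16.814279556274414)
1755 -5.135420592136967 [ 0.     0.    -5.213] ((551.7383422851562, 183.99072265625), 24.255632400512695)
```

```bash
python3 -m pendant '[[[0,0.0004,0.0016,0.01,0],[0,0.0004,0.0016,0.03,0],[0,0.0004,0.0016,0.04,0],[0,0.0004,0.0016,0.04,0],[0,0.0004,0.0016,0.04,0],[0,0.0004,0.0016,0.04,0],[0,0.0004,0.0016,0.04,0],[0,0.0004,0.0016,0.04,0]]]'
python3 - <<'E'
from h import *
for i in range(2): im,P,c,T=cam("wrist")
s=env.state();x,y,z=s['eef_pos'];print(np.round([x,y,z],1))
hsv=cv2.cvtColor(im,cv2.COLOR_BGR2HSV)
w=(hsv[...,2]>150)&(hsv[...,1]<50)&(np.hypot(P[...,0]-x,P[...,1]-y)<36)&(abs(P[...,2]-z-18.5)<1.5)
print(cv2.minEnclosingCircle(P[w][:,:2].astype(np.float32)),ring(P,558,186,98,107.5,11))
cv2.imwrite("pics/w7.png",cv2.resize(im[220:350,240:400],None,fx=4,fy=4))
E
```

```text
t: 22.85
eef_pos: [557.4, 187.4, 121.7]
tcp_rot: [3.141, 0.001, 3.141]
ft_force: [-0.4, -0.5, -0.8]
opening: 0.344
[557.3 187.4 121.5]
((558.1827392578125, 187.38046264648438), 17.153976440429688) 0
```

View pics/w7.png

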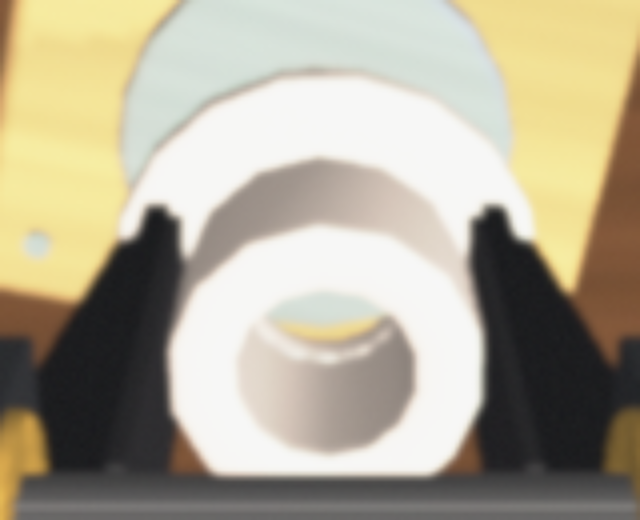

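The bushing at (327,370) in the crop is about 1.5 mm to +y of the washer, which is centred at column 316. I'll shift -y by 1.4 mm and lower gently.

```bash
python3 -m pendant '[[[0,0,-0.0014,0,0],[0,0,-0.0014,0,0],[0,0,-0.0014,0.002,0],[0,0,-0.0014,0.004,0],[0,0,-0.0014,0.006,0],[0,0,-0.0014,0.008,0],[0,0,-0.0014,0.010,0],[0,0,-0.0014,0.010,0]]]'
```

```text
t: 23.75
eef_pos: [557.1, 185.9, 110.9]
tcp_rot: [-3.142, -0.001, 3.141]
ft_force: [0.1, 0.1, -1.1]
opening: 0.343
```

```bash
python3 -m pendant '[[[0,0,0,0.001,0],[0,0,0,0.002,0],[0,0,0,0.003,0],[0,0,0,0.004,0],[0,0,0,0.005,0],[0,0,0,0.006,0],[0,0,0,0.008,0],[0,0,0,0.008,0]]]'
```

```text
t: 24.55
eef_pos: [557.1, 185.9, 103.0]
tcp_rot: [3.142, -0.0, 3.141]
ft_force: [-0.1, -0.6, -1.5]
opening: 0.341
```

```bash
python3 -m pendant '[[[0,0,0,0.001,0],[0,0,0,0.002,0],[0,0,0,0.003,0],[0,0,0,0.004,0],[0,0,0,0.005,0],[0,0,0,0.006,0],[0,0,0,0.007,0],[0,0,0,0.008,0]]]'
```

```text
t: 25.35
eef_pos: [557.7, 186.1, 96.0]
tcp_rot: [3.141, 0.002, 3.141]
ft_force: [-1.4, -1.3, 12.0]
opening: 0.343
```

```bash
python3 -m pendant '[[[0,0,0,0.001,0],[0,0,0,0.001,0],[0,0,0,0.002,0],[0,0,0,0.002,0],[0,0,0,0.003,0],[0,0,0,0.003,0],[0,0,0,0.004,0],[0,0,0,0.004,0]]]'; python3 - <<'E'
from h import *
for i in range(2): im,P,c,T=cam("wrist")
s=env.state();x,y,z=s['eef_pos'];print(np.round([x,y,z],1),s['ft_force'],s['moment'])
hsv=cv2.cvtColor(im,cv2.COLOR_BGR2HSV)
w=(hsv[...,2]>150)&(hsv[...,1]<50)&(np.hypot(P[...,0]-x,P[...,1]-y)<36)&(abs(P[...,2]-z-18.5)<6)
k=P[w];zm=np.median(k[:,2]);k=k[abs(k[:,2]-zm)<1.5];A=np.c_[k[:,:2]-[x,y],np.ones(len(k))]
print(zm-z,np.linalg.lstsq(A,k[:,2]-z,rcond=None)[0].round(3),cv2.minEnclosingCircle(k[:,:2].astype(np.float32)))
E
```

```text
t: 26.15
eef_pos: [557.0, 186.0, 91.2]
tcp_rot: [3.141, -0.0, 3.141]
ft_force: [-3.4, 1.6, 2.3]
opening: 0.342
[557.  186.   91.2] [-4.48611827  0.78947087  3.40523664] [ 2.43904674e-01  6.96637874e-01 -1.76705216e-04]
18.45489770471339 [-4.0000e-03 -1.0000e-03  1.8607e+01] ((557.7025756835938, 186.09402465820312), 16.978923797607422)
```

```bash
python3 -m pendant '[[[0,0.0004,0,0.001,0],[0,0.0004,0,0.002,0],[0,0.0004,0,0.003,0],[0,0.0004,0,0.004,0],[0,0.0004,0,0.005,0],[0,0.0004,0,0.006,0],[0,0.0004,0,0.007,0],[0,0.0004,0,0.008,0]]]'
```

```text
t: 27.05
eef_pos: [557.0, 186.1, 83.8]
tcp_rot: [3.141, 0.001, 3.141]
ft_force: [-3.8, 0.2, 10.0]
opening: 0.342
```

```bash
python3 -m pendant '[[[0,0.0003,0,0.0007,0],[0,0.0003,0,0.0014,0],[0,0.0003,0,0.002,0],[0,0.0003,0,0.0025,0],[0,0.0003,0,0.003,0],[0,0.0003,0,0.0035,0],[0,0.0003,0,0.0035,0],[0,0.0003,0,0.0035,0]]]'; python3 -m pendant '[[[0,0,0,0.0003,0],[0,0,0,0.0005,0],[0,0,0,0.0008,0],[0,0,0,0.001,0],[0,0,0,0.0012,0],[0,0,0,0.0013,0],[0,0,0,0.0014,0],[0,0,0,0.0015,0]]]'
```

```text
t: 27.85
eef_pos: [556.9, 186.0, 80.3]
tcp_rot: [3.141, 0.001, 3.141]
ft_force: [-3.1, 0.3, 8.7]
opening: 0.344
t: 28.65
eef_pos: [556.9, 186.1, 78.9]
tcp_rot: [3.141, 0.001, 3.141]
ft_force: [-3.4, 0.3, 9.4]
opening: 0.342
```

```bash
python3 -m pendant '[[[0,0,0,0.0002,0],[0,0,0,0.0003,0],[0,0,0,0.0005,0],[0,0,0,0.0006,0],[0,0,0,0.0008,0],[0,0,0,0.0008,0],[0,0,0,0.0008,0],[0,0,0,0.0008,0]]]'
```

```text
t: 29.45
eef_pos: [556.9, 186.0, 78.1]
tcp_rot: [3.141, 0.001, 3.141]
ft_force: [-3.4, 0.7, 8.8]
opening: 0.342
```

```bash
python3 -m pendant '[[[0,0,0,0.0002,0],[0,0,0,0.0003,0],[0,0,0,0.0005,0],[0,0,0,0.0006,0],[0,0,0,0.0008,0],[0,0,0,0.0008,0],[0,0,0,0.0008,0],[0,0,0,0.0008,0]]]'
```

```text
t: 30.25
eef_pos: [557.0, 186.1, 77.7]
tcp_rot: [3.141, 0.002, 3.141]
ft_force: [-4.6, -0.3, 14.5]
opening: 0.341
```

```bash
python3 -m pendant '[[[0,0,0,0.0001,0],[0,0,0,0.0002,0],[0,0,0,0.0003,0],[0,0,0,0.0004,0],[0,0,0,0.0004,0],[0,0,0,0.0004,0],[0,0,0,0.0004,0],[0,0,0,0.0004,0]]]'
```

```text
t: 31.05
eef_pos: [557.0, 186.0, 77.7]
tcp_rot: [3.141, 0.002, 3.141]
ft_force: [-5.6, -0.2, 18.0]
opening: 0.346
```

```bash
python3 -m pendant '[[[0,0,0,0.0002,0],[0,0,0,0.0004,0],[0,0,0,0.0006,0],[0,0,0,0.0007,0],[0,0,0,0.0007,0],[0,0,0,0.0007,0],[0,0,0,0.0007,0],[0,0,0,0.0007,0]]]'; python3 - <<'E'
from h import *
im,P,c,T=cam("wrist")
s=env.state();x,y,z=s['eef_pos'];print(np.round([x,y,z],1),s['ft_force'])
hsv=cv2.cvtColor(im,cv2.COLOR_BGR2HSV)
w=(hsv[...,2]>150)&(hsv[...,1]<50)&(np.hypot(P[...,0]-x,P[...,1]-y)<36)&(abs(P[...,2]-z-18.5)<6)
k=P[w];print(np.median(k[:,2]),np.median(k[:,2])-z)
E
```

```text
t: 31.85
eef_pos: [557.1, 186.1, 77.7]
tcp_rot: [3.141, 0.003, 3.141]
ft_force: [-8.4, -0.1, 25.6]
opening: 0.346
[557.1 186.1  77.7] [-8.56376903 -1.63754157 25.40535   ]
96.38308419063739 18.727165600757942
```

Home: fz is 25.5 N, the tool no longer advances, and the bushing top is at 96.4 mm (washer top plus 30). I'll hold 0.8 s, then ease off, release and lift.

```bash
python3 -m pendant '[[[0,0,0,0,0],[0,0,0,0,0],[0,0,0,0,0],[0,0,0,0,0],[0,0,0,0,0],[0,0,0,0,0],[0,0,0,0,0],[0,0,0,0,0]]]'; python3 -m pendant '[[[0,0,0,-0.0005,0],[0,0,0,-0.001,0],[0,0,0,-0.0015,0],[0,0,0,-0.0015,0],[1,0,0,-0.0015,0],[1,0,0,-0.0015,0],[1,0,0,-0.0015,0],[1,0,0,-0.0015,0]]]'; python3 -m pendant '[[[1,0,0,0,0],[1,0,0,-0.01,0],[1,0,0,-0.03,0],[1,0,0,-0.06,0],[1,0,0,-0.1,0],[1,0,0,-0.12,0],[1,0,0,-0.12,0],[1,0,0,-0.12,0]]]'
python3 - <<'E'
from h import *
im,P,c,T=cam("scene");cv2.imwrite("pics/s3.png",cv2.resize(im[90:370,320:520],None,fx=2.1,fy=2.1))
print("scene",ring(P,558,185,93,99,22),ring(P,558,185,69,75,35),ring(P,558,185,63,68,45))
for i in range(2): im,P,c,T=cam("wrist")
print("wrist",ring(P,558,185,93,99,22),ring(P,558,185,70,75,35),ring(P,558,185,63,68.5,40),ring(P,558,185,100,108,20),env.state()['eef_pos'],env.state()['ft_force'])
im,P,c,T=cam("top")
print("top",ring(P,774,39,45,80,50),ring(P,785,-60,45,80,45),ring(P,624,-355,80,110,60))
E
```

```text
t: 32.7
eef_pos: [557.1, 186.0, 77.6]
tcp_rot: [3.141, 0.003, 3.141]
ft_force: [-8.9, -0.3, 25.3]
opening: 0.344
t: 33.5
eef_pos: [556.6, 185.9, 76.8]
tcp_rot: [-3.142, -0.0, 3.141]
ft_force: [-0.4, 0.5, -0.3]
opening: 0.623
t: 34.3
eef_pos: [556.3, 185.9, 197.3]
tcp_rot: [3.141, 0.001, 3.141]
ft_force: [0.4, -0.4, -0.2]
opening: 0.998
scene (array([557.4, 183.8]), 19.2, 133, np.float64(96.9)) (array([560.4, 181.5]), 27.3, 177, np.float64(73.1)) (array([560.2, 183.5]), 30.5, 126, np.float64(66.6))
wrist (array([557.9, 185.6]), 17.0, 1302, np.float64(96.5)) (array([557.6, 185.8]), 25.8, 1481, np.float64(72.7)) (array([558.6, 185.5]), 29.8, 969, np.float64(66.4)) (array([557.8, 186.2]), 6.7, 241, np.float64(103.7)) [556.0294342  185.85760812 195.94962178] [ 0.33972144 -0.66770752 -0.3785809 ]
top (array([775.1,  39.3]), 25.4, 510, np.float64(59.8)) (array([786.4, -60.1]), 25.0, 499, np.float64(59.9)) (array([ 624.4, -355.9]), 38.5, 920, np.float64(100.2))
```

View pics/s3.png

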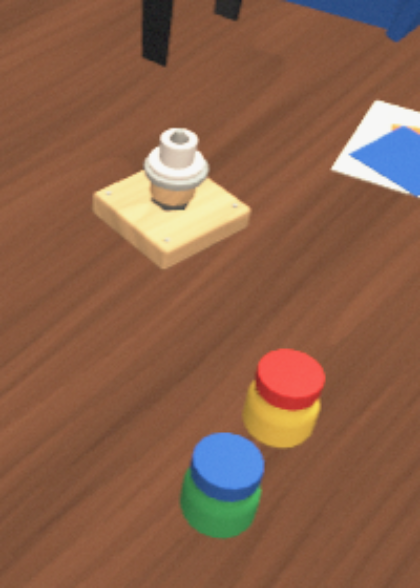

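The stack at about (177,175) in the crop is complete and tight: spacer, washer, then bushing with its flange down. The tubs stand untouched at (283,400) and (222,487), and the gripper is clear. I'm handing in.

```bash
python3 -c "
from cell import env
print(env.job_done(), env.state()['t'])"
```

```text
the job is handed in; nothing more can be done
the job is handed in; nothing more can be done
```

The hub is built: spacer, then washer, then bushing with its flange down, each resting on the one below. I handed the job in just after t = 34 s of the 72 s allowed.

- **Pressing home:** the bushing slid along the strips at about 9–12 N and stopped hard at a tool height of 77.7 mm. I held it at 25.3–25.6 N for more than 0.8 s. The readings I took, about one every 0.8 s, never went above 25.6 N. A sideways force of up to about 9 N also showed while pressing, and it disappeared on release.
- **Final heights:** the washer top is at 66.4 mm, the flange top at 72.7 mm and the bushing top at 96.5 mm. That matches the part thicknesses, so there are no gaps.
- **Bystanders:** both tubs and the frame measure within 0.5 mm of where they started, and the gripper was open and about 100 mm above the stack.
- **Disagreements:** the cameras differed by 1.5–2 mm on the bolt's y position, so I went with the wrist camera. The bushing also ended up about 5 mm lower in the grip than planned, probably because I started lifting before the fingers had fully closed. It stayed level, and this had no effect on the result.

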